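Roll the brass roller into its seat with the push paddle

ROBOT

A 6-joint arm with a two-finger parallel gripper is mounted at the origin on the work surface. World frame = base frame: x ahead of the robot, y to its left, z up, the work surface at z = 0. Lengths are in m, angles in rad, forces in N, time in s.
With the tool pointing down it reaches from about 0.25 to 0.775 m from the base axis. Payload 4 kg.
Tool frame: the origin (TCP) lies midway between the tips of the shut fingers; the grasp point (between the pads) lies 19 mm behind it; z points along the fingers, x is the direction in which the jaws open and shut, and the axes are right-handed (so a half turn about z gives the same grasp; the last joint's range is limited). The gripper opens to 85 mm and grips with 20 to 120 N. Pads are 22 mm wide; open, the fingers measure 114 mm over their backs; the gripper's body (76 mm by 85 mm) begins 54 mm behind the grasp point. The pads swing forward as they close: fully open they stand 13 mm farther back than shut.
Start: joints at [-1.346, 0.087, 1.371, -0, 1.684, -0.103], TCP at [0.177, -0.521, 0.231] pointing down, gripper open.
Joint ranges: [-3.1, 3.1], [-0.76, 2.03], [0.27, 2.55], [-1.08, 4.22], [0.17, 2.65], [-2.57, 2.57]. Speed limits (rad/s): [2.79, 2.79, 3.14, 3.14, 3.14, 3.14].

INTERFACE

Orientations are given as a rotation vector (axis times angle).
In Python, from cell import telemetry, vision, order gives the robot as it stands.
- The arm moves only by the tool send_rows, never from a script. Its argument "steps" is a list of rows, each a list of 7 numbers: the turn, a rotation vector about the tool's x, y, z in degrees, then the shift along the tool's x, y, z in m, then the finger opening in m, from 0 to 0.0854. A call has 1 to 20 rows; each row shifts and turns the commanded pose from where the row before left it, along the tool's axes as they then stand; what a row does not reach is not made up. A row lasts 1/12 s, in which the tool goes at most 41.7 mm and 7.16 degrees, less where a joint would pass 70% of its speed; a pose out of reach is approached as far as the arm can. A call is refused whole if a number of a shift passes 0.0417 or a number of a turn 7.16, either way. A call with a gripper value outside its range is refused whole. The fingers move at their own pace and stop on an object; "grip_force" is the grip in N (left out, the last holds). Time passes only in rows, so rows that do not move let the fingers close. It gives the time, the measured TCP pose, the force and the opening at its end, in the units of the state.
- telemetry.get_obs(): the state, without advancing time (a new reading comes with each control period).
- vision.capture(name): name is "scene" or "side" or "wrist"; returns a dict with "img" (384x512x3 uint8, blue, green, red), "intrinsics" (3x3 intrinsics, pixels), "dist_coeffs" ([k1, k2, p1, p2, k3] as OpenCV has them; the pictures are not rectified), "pose" (4x4, takes a point from camera to world coordinates). Camera axes: x right, y down, z forward; pixel columns grow to the right and rows downward; lengths in m; the calibration is good to about 2 mm. A picture is of the moment at which its call begins. There is no depth.
- order.close_job(): hands the job in, once; it reports no verdict.
The state is a dict: "time_s": time; "q": joint angles; "joint_velocities": joint speeds; "joint_efforts": joint torques, N m; "tcp_pos": TCP position; "tool_rot": TCP orientation; "contact_force": force on the tool from outside, world axes, zero at the start; "wrist_torque": the same for the moment, N m; "width": finger opening in m.
Only numpy, scipy, OpenCV 4.12 (cv2) and the standard library are available. Lean on these libraries where they do the work, as an engineer would, in place of code of your own. Each camera call takes 0.05 s, during which the arm holds its last target.

TASK

Pick up the push paddle and use it to roll the brass roller gently along the steel track until it drops into the seat between the two green markers and rests there; then stand the paddle upright in the red tray and let go of it. Only the paddle may touch the brass roller, which must stay down on the track, never lifted and never faster than 0.3 m/s. Leave the dark roller and everything else on the bench where it is.

Things in the scene. Friction and masses are not known exactly. Their poses are not given: they have to be found in the camera images.
- track: Steel track fixed on the bench, 500 mm long, 84 wide, roughly crosswise before the robot. Origin: centre of its underside, on the bench; y along the track, z up. Its level floor is 12 mm above the bench and 64 mm wide between side lips whose tops are 20 mm above the bench; end stops 12 mm thick at y = +-244 mm, tops 21 mm above the bench.
- seat: Two brass cross ribs on the track floor at y = +-13 mm, 2.5 mm proud, between green markers on the lips (40 mm long, tops 22.5 mm above the bench). Origin: midway between the ribs, at floor level (12 mm above the bench); axes as the track's. A roller pushed slowly over a rib (2 to 4 N) drops in, its axle above the origin, and stays; pushed on or fast it climbs out.
- brass_roller_center (a point): Centre of the brass-coloured roller: cylinder 50 mm in diameter, 60 mm long, about 0.4 kg, lying across the track (own x axis = axle; y and z turn as it rolls). On the floor its centre is 37 mm above the bench. Starts at rest 85 to 180 mm from the seat, on either side of it; rolls freely, but left alone at low speed it soon stops.
- dark_roller_center (a point): Centre of the dark (black, steel-ended) roller of the same size, resting on the track on the other side of the seat. It stays where it is.
- paddle_grip (a point): Centre of the push paddle's grip bar, 51 mm above its underside. A free-standing bridge: wooden bar 22 mm wide, 22 high, 92 long along y, between two slick blue push plates (60 wide, 62 high, 8 thick; outer faces at y = +-53 mm, tops flush with the bar's); 40 mm open under the bar. z up, 0.16 kg. Either plate may push. Starts on the bench, nearer than the track.
- tray: Shallow red tray fixed on the bench, on the other side from the paddle: 108 (x) by 158 (y) mm outside, 12 high, walls and floor 4 mm, inside 100 by 150; the paddle fits with its bar along the tray's y. Origin: centre of its underside, z up. With the paddle standing in it, the grip centre is 55 mm above the bench.
- bracket: Bystander: bent steel angle bracket, 40 by 50 mm, 40 mm high, between paddle and tray. Origin: centre of its underside.
- tape: Bystander: yellow tape measure, 68 by 34 mm, 62 mm high, at the left. Origin: centre of its underside.
- bolt_jar: Bystander: glass jar with a black cap, 64 mm in diameter, 85 mm high, at the right. Origin: centre of its underside.
- clamp: Bystander: orange spring clamp lying flat beyond the track, about 110 by 45 mm, 20 mm high. Origin: centre of its underside.
- screwdriver: Bystander: screwdriver lying at the right, near the robot. Origin: its underside.
Things that resemble listed ones, but are neither listed nor needed, are in the scene too. What is shaped like the part that bears paddle_grip but orange or turquoise is not meant.

How it is judged:
On the way, in this order (a step that is already met when the one before it is completed fails the run):
1. the paddle is picked up off the bench (height (world z) of paddle_grip above 0.08 m), for 0.1 s.
2. the brass roller rests in the seat between the ribs (y of brass_roller_center in the frame of seat between -0.005 and 0.005 m and x of brass_roller_center in the frame of seat between -0.006 and 0.006 m and z of brass_roller_center in the frame of seat between 0.02 and 0.03 m and linear speed of brass_roller below 0.02 m/s), for 0.3 s.
At the end, for the whole second after the job is handed in: The brass roller rests in the seat, its centre within 5 mm of the seat's middle along the track, at rest; the paddle stands upright on the floor of the red tray (grip within 30 mm across and 35 mm along of the tray's centre, tilt under 0.08 rad), released and at rest (all of step 2 and x of paddle_grip in the frame of tray between -0.03 and 0.03 m and y of paddle_grip in the frame of tray between -0.035 and 0.035 m and z of paddle_grip in the frame of tray between 0.048 and 0.06 m and angle between paddle_grip's own z axis and vertical below 0.08 rad and linear speed of paddle below 0.02 m/s); the robot touches nothing.
It fails at once if the gripper or arm touches the brass roller (only the paddle may) (contact force between any of the fingers, the arm and brass_roller above 0.3 N).
It fails at once if the brass roller is lifted off the track (its centre over 12 mm above its rolling height) (z of brass_roller_center in the frame of seat above 0.037 m).
It fails at once if the brass roller is shoved fast (over 0.3 m/s) (linear speed of brass_roller above 0.3 m/s).
It fails at once if the dark roller is moved more than 10 mm (distance of dark_roller_center from where it was at the start of the episode above 0.01 m).
It fails at once if the bracket, tape measure, jar, clamp or screwdriver is moved more than 20 mm (distance of any of bracket, tape, bolt_jar, clamp, screwdriver from where it was at the start of the episode above 0.02 m).
It also fails if it takes over 54 s, if anything falls off the work surface, if the arm or the gripper's body presses on something with over 40 N, if the wrist force passes 120 N, or if a joint passes its speed limit or range.

## Working session

There is one attempt and no reset: what is moved stays moved. The work goes in short steps, Python scripts to look and compute and a tool call to move; the robot and the scene stay as the last step left them, time stands still between calls to the robot, and variables do not carry over. Pictures are saved under pics/ and viewed, and the job is handed in when it is done.

Besides the shell and the picture viewer there is one more tool, called after "Emit:" as name(argument=value, ...) on one line, values as JSON. send_rows: Moves the arm, as the interface text tells. Its arguments: {"type":"object","properties":{"steps":{"type":"array","items":{"type":"array","items":{"type":"number"}}},"grip_force":{"type":"number"}},"required":["steps"]}

```bash
mkdir -p pics; ls; python3 - <<'E'
from cell import telemetry, vision, order
import cv2,numpy as np
s=telemetry.get_obs(); print(s)
for n in ["scene","side","wrist"]:
    c=vision.capture(n); cv2.imwrite(f"pics/{n}0.png",c["img"]); print(n,c["intrinsics"],c["dist_coeffs"],c["pose"])
E
```

```text
pics
{'time_s': 0.0, 'q': array([-1.34606587e+00,  8.79581679e-02,  1.37231364e+00,  3.96235886e-06,
        1.68360054e+00, -1.03090644e-01]), 'joint_velocities': array([ 0.00124004, -0.00043069,  0.00090807, -0.00092772,  0.00126348,
        0.00029013]), 'joint_efforts': array([-1.18816138e-04, -3.51862657e+01, -3.13274074e+01, -3.02465969e-04,
        1.07682607e-02, -1.42961973e-06]), 'tcp_pos': array([ 0.17697528, -0.52020255,  0.23010728]), 'tool_rot': array([-2.5529249 ,  1.82829468,  0.00267593]), 'contact_force': array([-0.21714161, -0.10990762, -0.13698825]), 'wrist_torque': array([ 0.05462027,  0.00103883, -0.03768934]), 'width': 0.08520796266558901}
scene [[390.69354867   0.         251.43536867]
 [  0.         390.69354867 187.4180505 ]
 [  0.           0.           1.        ]] [-0.04252495  0.          0.          0.          0.        ] [[-0.85649828  0.30814484 -0.4140742   1.00079498]
 [ 0.51612915  0.50412688 -0.6924354   0.71409576]
 [-0.00462446 -0.8067855  -0.59082635  0.74826197]
 [ 0.          0.          0.          1.        ]]
side [[370.46217662   0.         248.36040411]
 [  0.         370.46217662 191.54335683]
 [  0.           0.           1.        ]] [-0.04264831  0.          0.          0.          0.        ] [[ 0.76767759 -0.33299357  0.54752754 -0.16923669]
 [-0.6408351  -0.39727392  0.65688949 -0.9275531 ]
 [-0.00122156 -0.85515421 -0.51837225  0.71343878]
 [ 0.          0.          0.          1.        ]]
wrist [[308.49679769   0.         258.2967435 ]
 [  0.         308.49679769 194.70776817]
 [  0.           0.           1.        ]] [-0.07999528  0.          0.          0.          0.        ] [[ 0.32193005 -0.91214458 -0.25367954  0.24141818]
 [-0.94676129 -0.3107318  -0.08419512 -0.49799154]
 [-0.00202818  0.2672789  -0.96361708  0.37259265]
 [ 0.          0.          0.          1.        ]]
```

View pics/scene0.png

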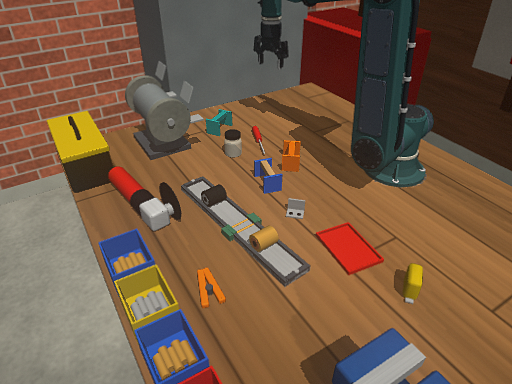

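View pics/side0.png

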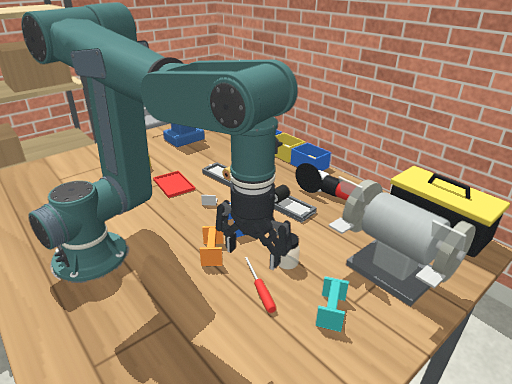

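View pics/wrist0.png

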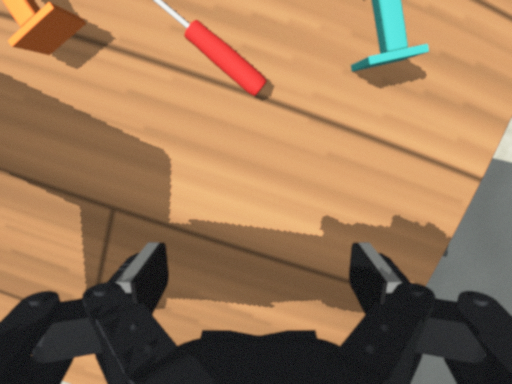

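In the scene view, three things could be taken for the paddle: blue plates with a wooden bar at (268,175), orange at (291,155) and turquoise at (219,121). By the description it is the blue one. The brass roller is at (263,238), the dark one at (213,195), the tray at (349,247) and the bracket at (296,208). I'll check with a close crop.

```bash
cat > h.py <<'E'
import cv2,numpy as np
from cell import telemetry, vision, order
def ray(c,px):
    px=np.array(px,float).reshape(-1,1,2)
    n=cv2.undistortPoints(px,c["intrinsics"],np.array(c["dist_coeffs"],float)).reshape(-1,2)
    d=np.c_[n,np.ones(len(n))]@c["pose"][:3,:3].T
    return c["pose"][:3,3],d
def plane(c,px,z):
    o,d=ray(c,px); return o+d*((z-o[2])/d[:,2])[:,None]
def proj(c,P):
    T=np.linalg.inv(c["pose"]); r,_=cv2.Rodrigues(T[:3,:3])
    return cv2.projectPoints(np.array(P,float).reshape(-1,3),r,T[:3,3],c["intrinsics"],np.array(c["dist_coeffs"],float))[0].reshape(-1,2)
def crop(img,x0,y0,x1,y1,f,name):
    cv2.imwrite(name,cv2.resize(img[y0:y1,x0:x1],None,fx=f,fy=f,interpolation=cv2.INTER_CUBIC))
E
python3 - <<'E'
from h import *
c=vision.capture("scene"); i=c["img"]
crop(i,170,120,320,290,3.5,"pics/c1.png"); crop(i,235,130,305,200,8,"pics/c2.png")
E
```

```text
(no output)
```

View pics/c1.png

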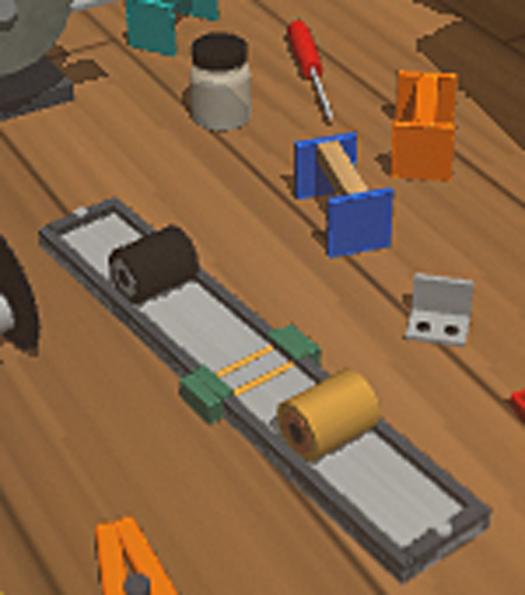

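View pics/c2.png

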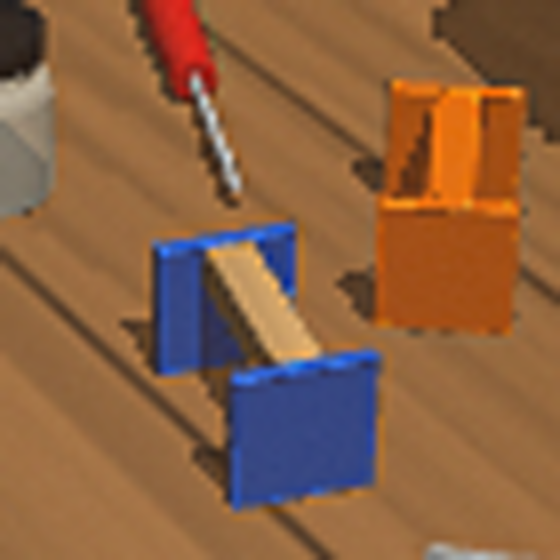

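```bash
python3 - <<'E'
from h import *
c=vision.capture("scene")
f=lambda l,s,o:[(a/s+o[0]-.4,b/s+o[1]-.4) for a,b in l]
np.set_printoptions(precision=4,suppress=True)
P=plane(c,f([(233,378),(380,355),(155,243),(296,226)],8,(235,130)),.062); print("paddle",P)
ctr=P.mean(0); d=(P[0]+P[1]-P[2]-P[3]); print(ctr,np.degrees(np.arctan2(d[1],d[0])))
T=plane(c,f([(40,233),(117,198),(490,513),(404,568)],3.5,(170,120)),.02); print("track",T,T.mean(0)); d=T[2]+T[3]-T[0]-T[1]; print(np.degrees(np.arctan2(d[1],d[0])))
print("ribs",plane(c,f([(218,373),(272,348),(236,392),(292,366)],3.5,(170,120)),.0145))
print("brass",plane(c,f([(330,415)],3.5,(170,120)),.037),"dark",plane(c,f([(155,264)],3.5,(170,120)),.037))
m=cv2.inRange(cv2.cvtColor(c["img"],cv2.COLOR_BGR2HSV),(0,200,120),(4,255,255)).astype(np.uint8); m[:,:300]=0;m[:220]=0;m[300:]=0
k=max(cv2.findContours(m,0,2)[0],key=cv2.contourArea); r=cv2.approxPolyDP(k,6,True).reshape(-1,2); print(r); Q=plane(c,r,.012);print("tray",Q,Q.mean(0))
print("bracket",plane(c,f([(440,340),(410,335),(468,345)],3.5,(170,120)),0))
print("jar",plane(c,f([(220,125)],3.5,(170,120)),0), "tip",plane(c,f([(330,118)],3.5,(170,120)),0),"orange",plane(c,f([(425,98)],3.5,(170,120)),.062))
E
```

```text
paddle [[ 0.459  -0.1177  0.062 ]
 [ 0.4016 -0.1011  0.062 ]
 [ 0.4339 -0.2167  0.062 ]
 [ 0.3772 -0.1974  0.062 ]]
[ 0.4179 -0.1582  0.062 ] 75.7581591239284
track [[ 0.6778 -0.2618  0.02  ]
 [ 0.594  -0.2761  0.02  ]
 [ 0.5379  0.2185  0.02  ]
 [ 0.6184  0.2275  0.02  ]] [ 0.607 -0.023  0.02 ]
96.69835439623326
ribs [[ 0.6281 -0.017   0.0145]
 [ 0.5757 -0.0208  0.0145]
 [ 0.6268  0.0099  0.0145]
 [ 0.5732  0.0066  0.0145]]
brass [[0.5906 0.0901 0.037 ]] dark [[ 0.6186 -0.1452  0.037 ]]
[[316 232]
 [348 274]
 [383 260]
 [347 222]]
tray [[0.4402 0.1226 0.012 ]
 [0.4682 0.2828 0.012 ]
 [0.3601 0.2948 0.012 ]
 [0.3386 0.136  0.012 ]] [0.4018 0.209  0.012 ]
bracket [[0.4416 0.0294 0.    ]
 [0.4594 0.011  0.    ]
 [0.4255 0.0468 0.    ]]
jar [[ 0.4331 -0.3691  0.    ]] tip [[ 0.3276 -0.3209  0.    ]] orange [[ 0.283  -0.2182  0.062 ]]
```

```bash
cat >> h.py <<'E'
from scipy.spatial.transform import Rotation as Ro
def plan(pos,jaw_deg,s=None):
    """needed turn (deg, tool axes) then shift in tool frame before and after the turn"""
    s=s or telemetry.get_obs(); R=Ro.from_rotvec(s["tool_rot"]); 
    a=np.radians(jaw_deg); best=None
    for k in (0,np.pi):
        x=np.array([np.cos(a+k),np.sin(a+k),0]); z=np.array([0,0,-1.]); T=Ro.from_matrix(np.c_[x,np.cross(z,x),z])
        t=(R.inv()*T).as_rotvec(degrees=True)
        if best is None or np.linalg.norm(t)<np.linalg.norm(best[0]): best=(t,T)
    d=np.array(pos)-s["tcp_pos"]
    print("turn",best[0].round(2),"shift_now",R.inv().apply(d).round(4),"shift_after",best[1].inv().apply(d).round(4),"q",s["q"].round(2),"t",s["time_s"])
E
python3 -c "
from h import *
s=telemetry.get_obs();print(Ro.from_rotvec(s['tool_rot']).as_matrix().round(3))
plan((0.418,-0.158,0.25),-14.2)"
```

```text
[[ 0.322 -0.947 -0.   ]
 [-0.947 -0.322  0.001]
 [-0.001 -0.    -1.   ]]
turn [-3.000e-02  5.000e-02 -5.702e+01] shift_now [-0.2656 -0.3449 -0.0189] shift_after [ 0.1447 -0.4105 -0.0192] q [-1.35  0.09  1.37 -0.    1.68 -0.1 ] t 0.25
```

Emit:
send_rows(steps=[[0, 0, 0, -0.0241, -0.0314, -0.0017, 0.0854], [0, 0, 0, -0.0241, -0.0314, -0.0017, 0.0854], [0, 0, 0, -0.0241, -0.0314, -0.0017, 0.0854], [0, 0, 0, -0.0241, -0.0314, -0.0017, 0.0854], [0, 0, 0, -0.0241, -0.0314, -0.0017, 0.0854], [0, 0, 0, -0.0241, -0.0314, -0.0017, 0.0854], [0, 0, 0, -0.0241, -0.0314, -0.0017, 0.0854], [0, 0, 0, -0.0241, -0.0314, -0.0017, 0.0854], [0, 0, 0, -0.0241, -0.0314, -0.0017, 0.0854], [0, 0, 0, -0.0241, -0.0314, -0.0017, 0.0854], [0, 0, 0, -0.0241, -0.0314, -0.0017, 0.0854], [0, 0, -7.1, 0, 0, 0, 0.0854], [0, 0, -7.1, 0, 0, 0, 0.0854], [0, 0, -7.1, 0, 0, 0, 0.0854], [0, 0, -7.1, 0, 0, 0, 0.0854], [0, 0, -7.1, 0, 0, 0, 0.0854], [0, 0, -7.1, 0, 0, 0, 0.0854], [0, 0, -7.1, 0, 0, 0, 0.0854], [0, 0, -7.1, 0, 0, 0, 0.0854]])

```text
time_s: 1.83
tcp_pos: [0.4186, -0.1585, 0.2499]
tool_rot: [3.118, -0.385, -0.0]
contact_force: [-0.2, -0.1, 0.3]
width: 0.0857
```

```bash
python3 - <<'E'
from h import *
c=vision.capture("wrist"); cv2.imwrite("pics/w1.png",c["img"]); 
cv2.imwrite("pics/w1b.png",cv2.resize(c["img"],(800,600),interpolation=cv2.INTER_CUBIC))
np.savez("w1.npz",**{k:np.array(v) for k,v in c.items()})
plan((0.418,-0.158,0.25),-14.2); print(telemetry.get_obs()["tcp_pos"])
E
```

```text
turn [-0.    0.01  0.35] shift_now [-0.0007 -0.0003 -0.0001] shift_after [-0.0007 -0.0003 -0.0001] q [-0.49 -0.15  1.56 -0.    1.73 -0.25] t 1.8833
[ 0.41864779 -0.15844421  0.2499235 ]
```

View pics/w1b.png

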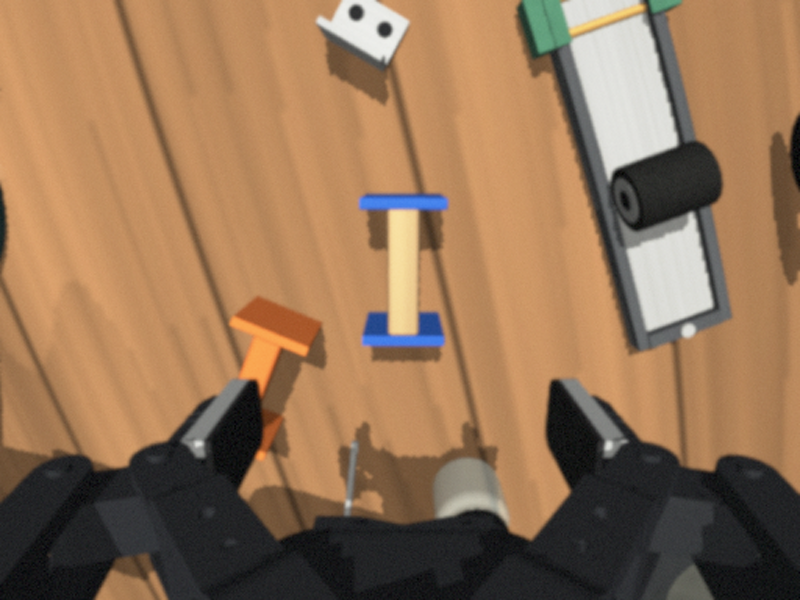

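```bash
python3 - <<'E'
from h import *
np.set_printoptions(precision=4,suppress=True)
c=dict(np.load("w1.npz")); f=lambda l:np.array(l)*.64-.2
P=plane(c,f([(360,196),(448,196),(363,346.5),(444.5,346.5)]),.062);print(P,P.mean(0));d=P[0]+P[1]-P[2]-P[3];print(np.degrees(np.arctan2(d[1],d[0])),np.linalg.norm(d)/2)
B=plane(c,f([(389,210),(419,210),(388,334),(418,334)]),.062);print("bar",B.mean(0));d=B[0]+B[1]-B[2]-B[3];print(np.degrees(np.arctan2(d[1],d[0])))
T=plane(c,f([(638,350),(731,317)]),.02);print("track end",T,T.mean(0))
print("lip outer edges L",plane(c,f([(640,345),(558,62)]),.02),"R",plane(c,f([(730,313),(668,22)]),.02))
print("rib far -y", plane(c,f([(570,34),(645,10)]),.0145))
print("dark",plane(c,f([(667,187)]),.037))
E
```

```text
[[ 0.4028 -0.1003  0.062 ]
 [ 0.4602 -0.1147  0.062 ]
 [ 0.3764 -0.2045  0.062 ]
 [ 0.4341 -0.2189  0.062 ]] [ 0.4184 -0.1596  0.062 ]
75.84187982435856 0.10749000882644155
bar [ 0.4182 -0.1594  0.062 ]
75.4706055015925
track end [[ 0.5915 -0.2785  0.02  ]
 [ 0.6744 -0.2696  0.02  ]] [ 0.633  -0.2741  0.02  ]
lip outer edges L [[ 0.5936 -0.2745  0.02  ]
 [ 0.5624 -0.0429  0.02  ]] R [[ 0.6738 -0.2658  0.02  ]
 [ 0.6478 -0.0324  0.02  ]]
rib far -y [[ 0.5766 -0.025   0.0145]
 [ 0.6349 -0.02    0.0145]]
dark [[ 0.6214 -0.1475  0.037 ]]
```

```bash
python3 -c "
from h import *
plan((0.4183,-0.1595,0.031),-14.3)"
```

```text
turn [-0.    0.01  0.45] shift_now [-1.000e-04  1.100e-03  2.189e-01] shift_after [-1.000e-04  1.100e-03  2.189e-01] q [-0.49 -0.15  1.56 -0.    1.73 -0.25] t 1.8833
```

Emit:
send_rows(steps=[[0, 0, 0.45, 0, 0.001, 0.035, 0.0854], [0, 0, 0, 0, 0, 0.035, 0.0854], [0, 0, 0, 0, 0, 0.035, 0.0854], [0, 0, 0, 0, 0, 0.035, 0.0854], [0, 0, 0, 0, 0, 0.035, 0.0854], [0, 0, 0, 0, 0, 0.03, 0.0854], [0, 0, 0, 0, 0, 0.014, 0.0854], [0, 0, 0, 0, 0, 0, 0.0], [0, 0, 0, 0, 0, 0, 0.0], [0, 0, 0, 0, 0, 0, 0.0], [0, 0, 0, 0, 0, 0, 0.0], [0, 0, 0, 0, 0, 0, 0.0], [0, 0, 0, 0, 0, 0, 0.0], [0, 0, 0, 0, 0, 0, 0.0], [0, 0, 0, 0, 0, 0, 0.0]], grip_force=80)

```text
time_s: 3.13
tcp_pos: [0.42, -0.1603, 0.0331]
tool_rot: [3.114, -0.407, 0.006]
contact_force: [0.7, 0.8, 6.2]
width: 0.0209
```

```bash
python3 - <<'E'
from h import *
c=vision.capture("wrist"); cv2.imwrite("pics/w2.png",c["img"]); c=vision.capture("scene"); crop(c["img"],220,120,330,210,6,"pics/s2.png")
s=telemetry.get_obs(); print(s["tcp_pos"],s["width"],s["contact_force"],s["time_s"])
E
```

```text
[ 0.42000886 -0.16031379  0.03303514] 0.02075959199696468 [-0.52008478  0.34337663  5.9534188 ] 3.2333
```

View pics/w2.png

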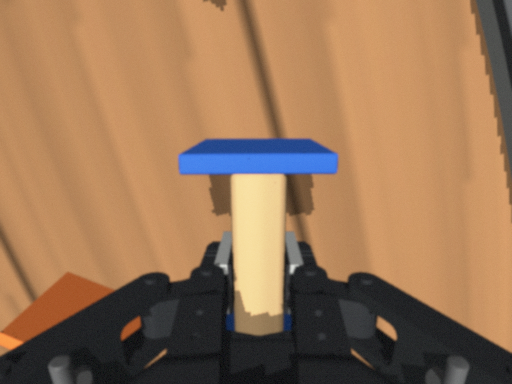

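View pics/s2.png

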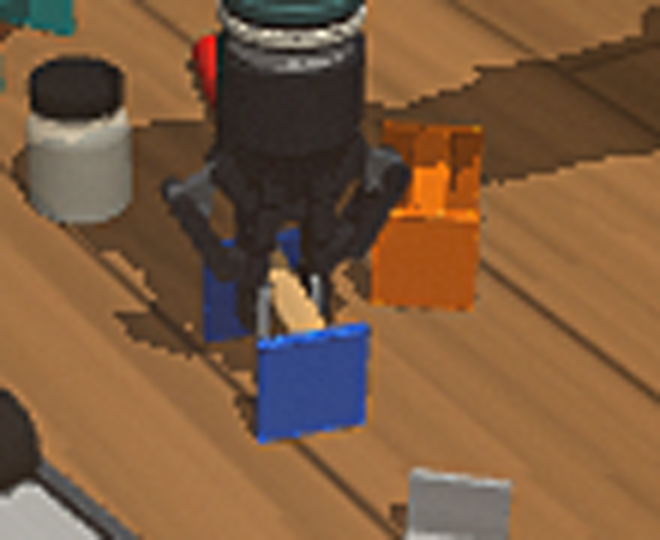

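Emit:
send_rows(steps=[[0, 0, 0, 0, 0, -0.01, 0.0], [0, 0, 0, 0, 0, -0.03, 0.0], [0, 0, 0, 0, 0, -0.03, 0.0], [0, 0, 0, 0, 0, -0.03, 0.0], [0, 0, 0, 0, 0, -0.03, 0.0], [0, 0, 0, 0, 0, -0.01, 0.0], [0, 0, 0, 0, 0, 0, 0.0], [0, 0, 0, 0, 0, 0, 0.0]])

```text
time_s: 3.9
tcp_pos: [0.4181, -0.1593, 0.1702]
tool_rot: [-3.115, 0.407, 0.001]
contact_force: [-1.0, -0.1, -1.3]
width: 0.0209
```

```bash
python3 -c "
from h import *
plan((0.44,0.0,0.175),7)"
```

```text
turn [-2.000e-02  5.000e-02 -2.187e+01] shift_now [-0.0197 -0.1596 -0.0048] shift_after [ 0.0412 -0.1554 -0.0048] q [-0.49 -0.12  1.7  -0.    1.57 -0.23] t 3.9
```

Emit:
send_rows(steps=[[0, 0, 0, -0.005, -0.04, -0.001, 0], [0, 0, 0, -0.005, -0.04, -0.001, 0], [0, 0, 0, -0.005, -0.04, -0.001, 0], [0, 0, 0, -0.005, -0.04, -0.001, 0], [0, 0, -5.5, 0, 0, 0, 0], [0, 0, -5.5, 0, 0, 0, 0], [0, 0, -5.5, 0, 0, 0, 0], [0, 0, -5.5, 0, 0, 0, 0], [0, 0, 0, 0, 0, 0, 0], [0, 0, 0, 0, 0, 0, 0]])

```text
time_s: 4.73
tcp_pos: [0.4388, 0.0005, 0.1723]
tool_rot: [-3.135, -0.192, 0.008]
contact_force: [-0.3, 0.7, -2.6]
width: 0.0206
```

```bash
python3 - <<'E'
from h import *
c=vision.capture("wrist"); np.savez("w3.npz",**{k:np.array(v) for k,v in c.items()})
cv2.imwrite("pics/w3b.png",cv2.resize(c["img"],(800,600),interpolation=cv2.INTER_CUBIC))
print(telemetry.get_obs()["tcp_pos"])
E
```

```text
[4.39118652e-01 3.72022717e-04 1.72850811e-01]
```

View pics/w3b.png

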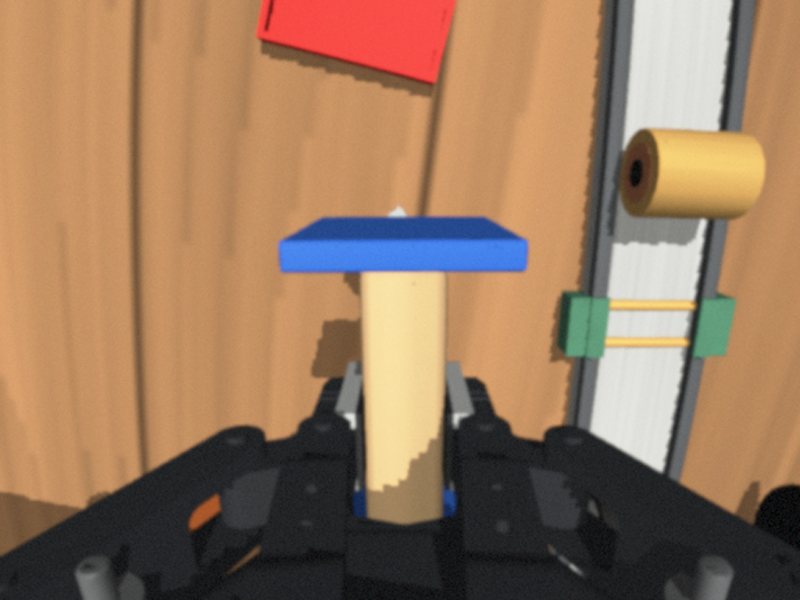

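```bash
python3 - <<'E'
from h import *
np.set_printoptions(precision=4,suppress=True)
c=dict(np.load("w3.npz")); f=lambda l:np.array(l)*.64-.2
r=plane(c,f([(611,304.5),(695,306),(607,341.5),(689,342.5)]),.0145);print("ribs",r,r.mean(0))
m=plane(c,f([(607,294),(606,357),(565,291),(565,355),(734,296),(728,356)]),.0225);print("markers",m)
L=plane(c,f([(611,50),(580,425)]),.02);print("L",L);d=L[0]-L[1];print(np.degrees(np.arctan2(d[1],d[0])))
L=plane(c,f([(754,0),(727,190)]),.02);print("R",L);d=L[0]-L[1];print(np.degrees(np.arctan2(d[1],d[0])))
k=plane(c,f([(637,173)]),.037)[0]; print("cap",k)
# silhouette of roller: edges tangent rays -> mid-angle at x mid
print("roller mid", plane(c,f([(700,130),(700,218)]),.037), plane(c,f([(697,174)]),.037))
# plate of held paddle: outer top edge
print(plane(c,f([(320,217),(487,217),(281,240),(526,240)]),.19))
E
```

```text
ribs [[ 0.5747  0.0026  0.0145]
 [ 0.6325  0.0087  0.0145]
 [ 0.5781 -0.0229  0.0145]
 [ 0.6357 -0.0169  0.0145]] [ 0.6053 -0.0071  0.0145]
markers [[ 0.5667  0.0107  0.0225]
 [ 0.5762 -0.0311  0.0225]
 [ 0.5394  0.0093  0.0225]
 [ 0.5486 -0.0329  0.0225]
 [ 0.6522  0.0202  0.0225]
 [ 0.661  -0.0208  0.0225]]
L [[ 0.5393  0.152   0.02  ]
 [ 0.5715 -0.0835  0.02  ]]
97.7853891265441
R [[0.62   0.1951 0.02  ]
 [0.6295 0.085  0.02  ]]
94.94426817904728
cap [0.5615 0.0853 0.037 ]
roller mid [[0.593  0.1141 0.037 ]
 [0.6057 0.0658 0.037 ]] [[0.5973 0.0901 0.037 ]]
[[0.4109 0.0546 0.19  ]
 [0.4535 0.0598 0.19  ]
 [0.4012 0.0475 0.19  ]
 [0.4646 0.0553 0.19  ]]
```

```bash
python3 -c "
from h import *
plan((0.5854,0.182,0.173),6.0)"
```

```text
turn [-0.05  0.23  1.  ] shift_now [ 0.1673 -0.1625 -0.0007] shift_after [ 1.645e-01 -1.653e-01 -1.000e-04] q [-0.13 -0.14  1.71 -0.    1.58 -0.25] t 4.7833
```

Emit:
send_rows(steps=[[0, 0.2, 1, 0, 0, 0, 0], [0, 0, 0, 0.0274, -0.0275, 0, 0], [0, 0, 0, 0.0274, -0.0275, 0, 0], [0, 0, 0, 0.0274, -0.0275, 0, 0], [0, 0, 0, 0.0274, -0.0275, 0, 0], [0, 0, 0, 0.0274, -0.0275, 0, 0], [0, 0, 0, 0.0274, -0.0275, 0, 0], [0, 0, 0, 0, 0, 0, 0], [0, 0, 0, 0, 0, 0, 0], [0, 0, 0, 0, 0, 0, 0]])

```text
time_s: 5.62
tcp_pos: [0.5857, 0.1815, 0.1746]
tool_rot: [3.136, 0.167, 0.002]
contact_force: [0.6, -0.1, -2.5]
width: 0.0206
```

```bash
python3 - <<'E'
from h import *
plan((0.5854,0.182,0.062),6.0)
c=vision.capture("scene"); np.savez("s4.npz",**{k:np.array(v) for k,v in c.items()})
crop(c["img"],190,130,350,300,3.5,"pics/s4.png")
c=vision.capture("side"); crop(c["img"],180,130,340,250,4,"pics/d4.png")
E
```

```text
turn [ 0.04 -0.08  0.08] shift_now [-0.0004 -0.0006  0.1126] shift_after [-0.0002 -0.0005  0.1126] q [ 0.21  0.24  1.3  -0.    1.59  0.1 ] t 5.6167
```

View pics/s4.png

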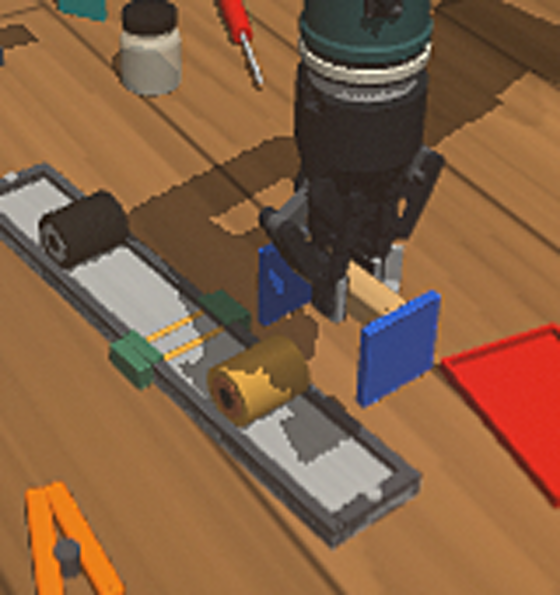

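View pics/d4.png

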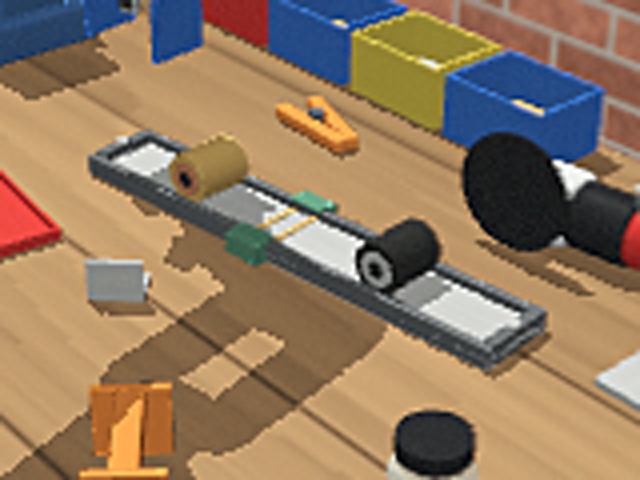

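```bash
python3 - <<'E'
from h import *
u=np.array([-.1045,.9945]);o=np.array([.6053,-.007]);v=np.array([.9945,.1045])
for n,p in (("side",(227-.4,175-.4)),("scene",(255.7-.4,242.9-.4))):
    c=vision.capture(n); q=plane(c,[p],.037)[0]; print(n,q,"s",(q[:2]-o)@u,"lat",(q[:2]-o)@v)
c=vision.capture("side")
for p in [((283,208)),(248,238),(318,200),(268,222)]: pass
q=plane(c,[(180+283/4,130+222/4)],.0145)[0];print("rib mid(side)",q,"s",(q[:2]-o)@u)
s=telemetry.get_obs();print("tcp s",(s["tcp_pos"][:2]-o)@u)
E
```

```text
side [0.56151959 0.0785558  0.037     ] s 0.0896602966298475 lat -0.034599031958432225
scene [0.61819974 0.09217927 0.037     ] s 0.09728576248012584 lat 0.023193028274746078
rib mid(side) [ 0.60380651 -0.01411366  0.0145    ] s -0.0069184660110951975
tcp s 0.18888510952772622
```

Emit:
send_rows(steps=[[0, 0, 0, 0, 0, 0.03, 0], [0, 0, 0, 0, 0, 0.03, 0], [0, 0, 0, 0, 0, 0.03, 0], [0, 0, 0, 0, 0, 0.015, 0], [0, 0, 0, 0, 0, 0.007, 0], [0, 0, 0, 0, 0, 0, 0], [0, 0, 0, 0, 0, 0, 0]])

```text
time_s: 6.45
tcp_pos: [0.587, 0.1817, 0.0648]
tool_rot: [-3.137, -0.167, -0.008]
contact_force: [0.2, -0.2, -2.1]
width: 0.0207
```

```bash
cat > look.py <<'E'
import sys
from h import *
k=sys.argv[1]
c=vision.capture("scene"); crop(c["img"],190,170,330,290,4,f"pics/s{k}.png")
d=vision.capture("side"); crop(d["img"],190,130,310,220,4,f"pics/d{k}.png")
a=cv2.imread(f"pics/s{k}.png");b=cv2.imread(f"pics/d{k}.png")
H=max(a.shape[0],b.shape[0]);g=lambda x:cv2.copyMakeBorder(x,0,H-x.shape[0],0,0,0)
o_=np.hstack([g(a),g(b)]); cv2.imwrite(f"pics/L{k}.png",cv2.resize(o_,None,fx=.76,fy=.76))
u=np.array([-.1045,.9945]);o=np.array([.6053,-.007])
s=telemetry.get_obs();print("tcp",s["tcp_pos"],"s",((s["tcp_pos"][:2]-o)@u).round(4),"lat",((s["tcp_pos"][:2]-o)@[.9945,.1045]).round(4),"F",s["contact_force"].round(1),"t",s["time_s"])
E
python3 look.py 5; python3 -c "
from h import *
plan((0.5854,0.182,0.062),6.0)"
```

```text
tcp [0.58798198 0.18207485 0.06620227] s 0.1898 lat 0.0025 F [ 0.3 -0.8 -2.4] t 6.55
turn [-0.03 -0.46  0.11] shift_now [-0.0026 -0.0002  0.0042] shift_after [-0.0026 -0.0002  0.0042] q [ 0.21  0.31  1.44 -0.    1.38  0.1 ] t 6.55
```

View pics/L5.png

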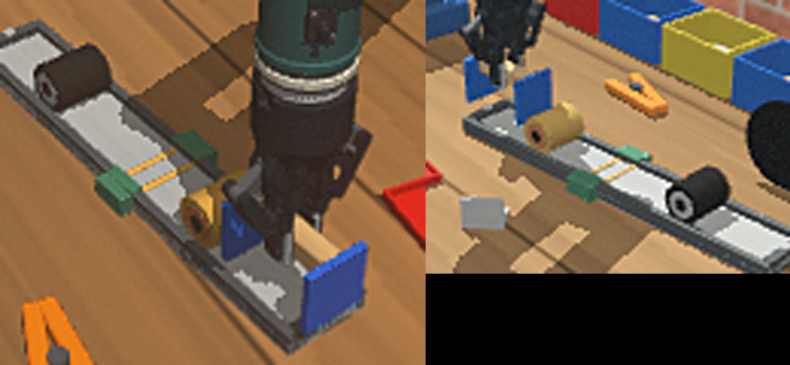

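Emit:
send_rows(steps=[[0, -0.4, 0, -0.002, 0, 0.002, 0], [0, 0, 0, 0, 0, 0.002, 0], [0, 0, 0, 0, 0.003, 0, 0], [0, 0, 0, 0, 0.003, 0, 0], [0, 0, 0, 0, 0.003, 0, 0], [0, 0, 0, 0, 0.003, 0, 0], [0, 0, 0, 0, 0.003, 0, 0], [0, 0, 0, 0, 0.003, 0, 0], [0, 0, 0, 0, 0.003, 0, 0], [0, 0, 0, 0, 0.003, 0, 0], [0, 0, 0, 0, 0.003, 0, 0], [0, 0, 0, 0, 0.003, 0, 0], [0, 0, 0, 0, 0.003, 0, 0], [0, 0, 0, 0, 0.003, 0, 0], [0, 0, 0, 0, 0.003, 0, 0], [0, 0, 0, 0, 0.003, 0, 0]])

```text
time_s: 7.88
tcp_pos: [0.589, 0.1396, 0.0596]
tool_rot: [3.137, 0.168, -0.005]
contact_force: [-1.0, -0.5, -1.3]
width: 0.0208
```

```bash
python3 look.py 6
```

```text
tcp [0.58902858 0.1393797  0.05958224] s 0.1473 lat -0.0009 F [-0.4 -0.8 -2. ] t 7.9833
```

View pics/L6.png

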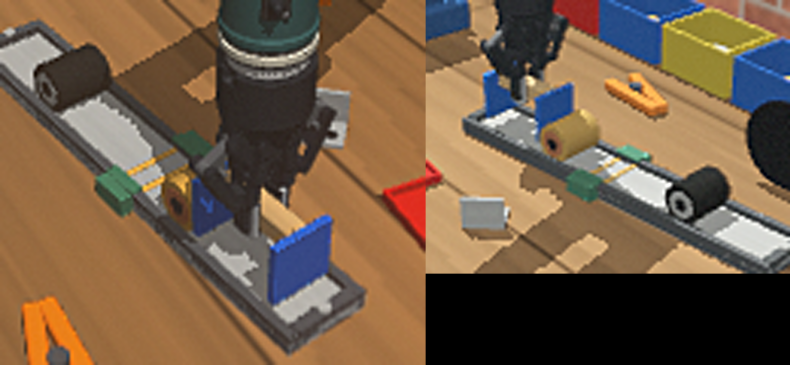

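Emit:
send_rows(steps=[[0, 0, 0, 0, 0.003, -0.001, 0], [0, 0, 0, 0, 0.003, -0.001, 0], [0, 0, 0, 0, 0.003, 0, 0], [0, 0, 0, 0, 0.003, 0, 0], [0, 0, 0, 0, 0.003, 0, 0], [0, 0, 0, 0, 0.003, 0, 0], [0, 0, 0, 0, 0.003, 0, 0], [0, 0, 0, 0, 0.003, 0, 0], [0, 0, 0, 0, 0.003, 0, 0], [0, 0, 0, 0, 0.003, 0, 0], [0, 0, 0, 0, 0.003, 0, 0], [0, 0, 0, 0, 0.002, 0, 0], [0, 0, 0, 0, 0, 0, 0]])

```text
time_s: 9.07
tcp_pos: [0.5927, 0.1046, 0.0615]
tool_rot: [3.137, 0.167, -0.006]
contact_force: [1.3, 0.6, -2.9]
width: 0.0209
```

```bash
python3 look.py 7
```

```text
tcp [0.59268848 0.10504431 0.06156081] s 0.1127 lat -0.0008 F [-0.  -0.6 -2.2] t 9.1667
```

View pics/L7.png

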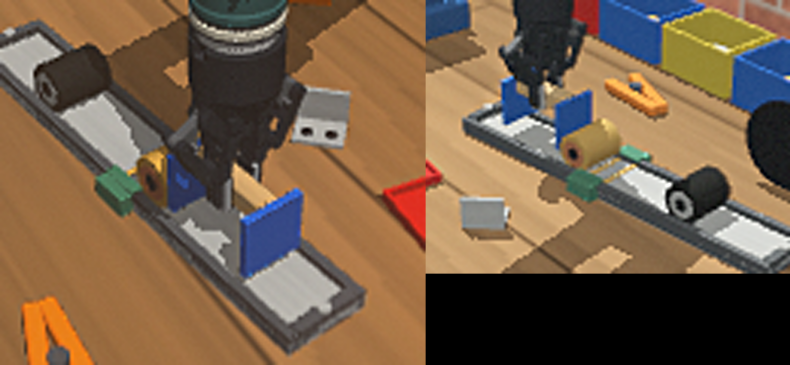

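Emit:
send_rows(steps=[[0, 0, 0, 0, 0.0015, 0, 0], [0, 0, 0, 0, 0.0015, 0, 0], [0, 0, 0, 0, 0.0015, 0, 0], [0, 0, 0, 0, 0.0015, 0, 0], [0, 0, 0, 0, 0.0015, 0, 0], [0, 0, 0, 0, 0.0015, 0, 0], [0, 0, 0, 0, 0.0015, 0, 0], [0, 0, 0, 0, 0.0015, 0, 0], [0, 0, 0, 0, 0.0015, 0, 0], [0, 0, 0, 0, 0.0015, 0, 0], [0, 0, 0, 0, 0.0015, 0, 0], [0, 0, 0, 0, 0.0015, 0, 0], [0, 0, 0, 0, 0, 0, 0]])

```text
time_s: 10.25
tcp_pos: [0.5946, 0.0864, 0.0614]
tool_rot: [3.136, 0.167, -0.006]
contact_force: [-0.3, 0.8, -1.9]
width: 0.0207
```

```bash
python3 look.py 8
```

```text
tcp [0.59453163 0.08670092 0.06132993] s 0.0943 lat -0.0009 F [ 0.4  0.6 -2.2] t 10.35
```

View pics/L8.png

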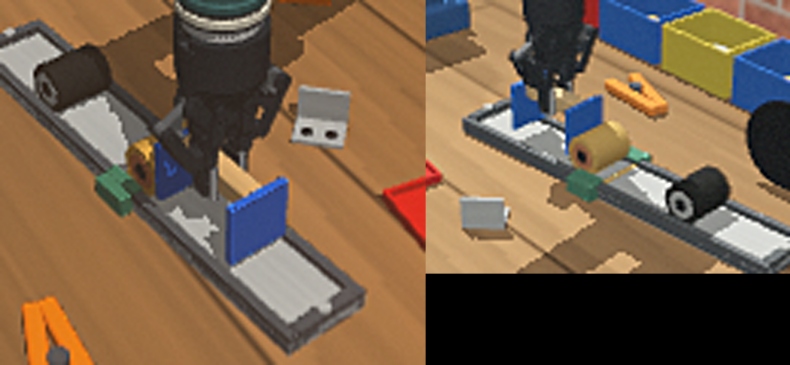

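Emit:
send_rows(steps=[[0, 0, 0, 0, 0.001, 0, 0], [0, 0, 0, 0, 0.001, 0, 0], [0, 0, 0, 0, 0.001, 0, 0], [0, 0, 0, 0, 0.001, 0, 0], [0, 0, 0, 0, 0.001, 0, 0], [0, 0, 0, 0, 0, 0, 0]])

```text
time_s: 10.85
tcp_pos: [0.5952, 0.0818, 0.0615]
tool_rot: [3.136, 0.167, -0.005]
contact_force: [0.0, 1.1, -0.4]
width: 0.0204
```

```bash
python3 look.py 9; python3 -c "
import cv2
a=cv2.imread('pics/s9.png');b=cv2.imread('pics/d9.png')
cv2.imwrite('pics/z9.png',cv2.hconcat([cv2.resize(a[120:320,80:400],(400,250)),cv2.resize(b[100:300,100:420],(400,250))]))"
```

```text
tcp [0.59514572 0.08210739 0.0615382 ] s 0.0897 lat -0.0008 F [ 0.4 -0.5 -1.3] t 10.95
```

View pics/z9.png

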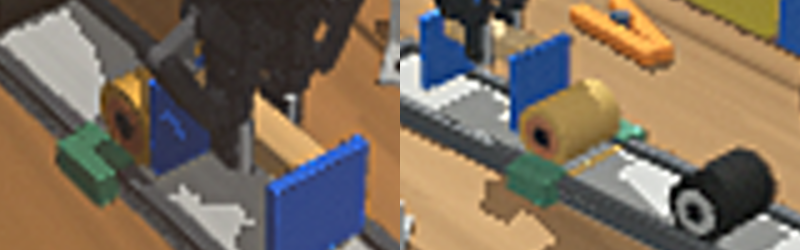

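```bash
cat > rs.py <<'E'
from h import *
u=np.array([-.1045,.9945]);o=np.array([.6053,-.007]);v=np.array([.9945,.1045])
c=vision.capture("side")
crop(c["img"],220,150,290,200,11,"pics/rs.png")
hsv=cv2.cvtColor(c["img"],cv2.COLOR_BGR2HSV)
m=cv2.inRange(hsv,(8,90,60),(28,255,255)); k=np.zeros_like(m);k[150:200,220:290]=1;m=m*k
n,l,st,ce=cv2.connectedComponentsWithStats(m);
for i in range(1,n):
    if st[i,4]>60: print("brass blob",st[i],ce[i],"s~",((plane(c,[ce[i]],.037)[0][:2]-o)@u+.007).round(4))
E
python3 rs.py; python3 -c "
from h import *
u=np.array([-.1045,.9945]);o=np.array([.6053,-.007])
c=vision.capture('side')
for z in (.037,.0395): print((plane(c,[(243.4,182)],z)[0][:2]-o)@u+.007)"
```

```text
brass blob [ 233  150   57   41 1679] [265.66349017 167.54318046] s~ 0.0284
brass blob [220 182  34  18 294] [230.45578231 193.46258503] s~ -0.0138
0.010559379998936455
0.007461870000055646
```

View pics/rs.png

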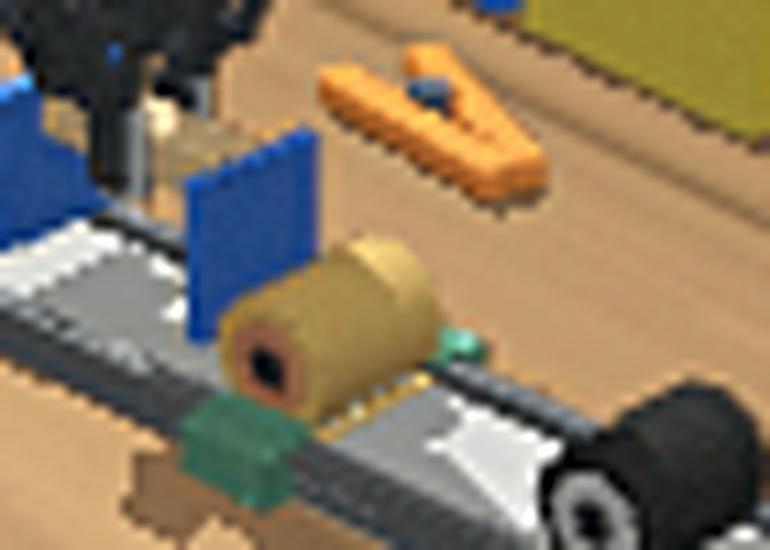

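Emit:
send_rows(steps=[[0, 0, 0, 0, 0.001, 0, 0], [0, 0, 0, 0, 0.001, 0, 0], [0, 0, 0, 0, 0, 0, 0], [0, 0, 0, 0, 0, 0, 0], [0, 0, 0, 0, 0, 0, 0]])

```text
time_s: 11.47
tcp_pos: [0.5953, 0.0802, 0.0615]
tool_rot: [3.137, 0.168, -0.006]
contact_force: [-0.2, -0.5, -1.3]
width: 0.0209
```

```bash
python3 look.py 10; python3 rs.py
```

```text
tcp [0.59534292 0.08032597 0.06156218] s 0.0879 lat -0.0008 F [ 0.4  0.3 -2. ] t 11.5667
brass blob [ 233  150   57   41 1678] [265.69070322 167.64302741] s~ 0.0278
brass blob [220 182  34  18 293] [230.3890785  193.45051195] s~ -0.0136
```

View pics/rs.png

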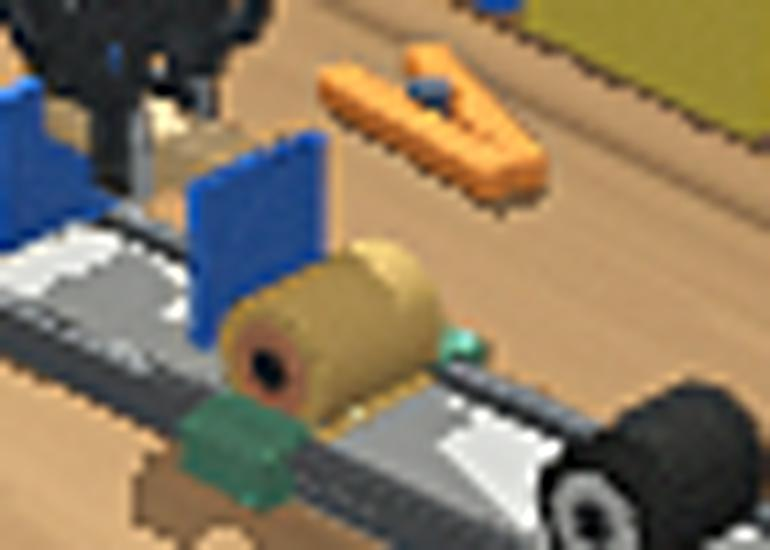

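```bash
python3 -c "
from h import *
u=np.array([-.1045,.9945]);o=np.array([.6053,-.007]);v=np.array([.9945,.1045])
c=vision.capture('side')
f=lambda a,b:(a/11+220-.45,b/11+150-.45)
def S(p,z):
  q=plane(c,[p],z)[0][:2]-o; return (q@u).round(4),(q@v).round(4)
print('cap',S(f(270,368),.037),'rib',S(f(325,434),.0145),S(f(432,380),.0145))
print('marker top corners',[S(f(*p),.0225) for p in ((210,400),(180,440),(312,430),(285,470))])
print('plate bottom',S(f(193,345),.029))
c=vision.capture('scene');crop(c['img'],205,190,275,250,10,'pics/zz.png')
"
```

```text
cap (np.float64(-0.0035), np.float64(-0.0339)) rib (np.float64(-0.0203), np.float64(-0.0249)) (np.float64(-0.0215), np.float64(0.0265))
marker top corners [(np.float64(0.0136), np.float64(-0.0454)), (np.float64(0.0022), np.float64(-0.0706)), (np.float64(-0.0247), np.float64(-0.0357)), (np.float64(-0.0361), np.float64(-0.0601))]
plate bottom (np.float64(0.0362), np.float64(-0.0311))
```

View pics/zz.png

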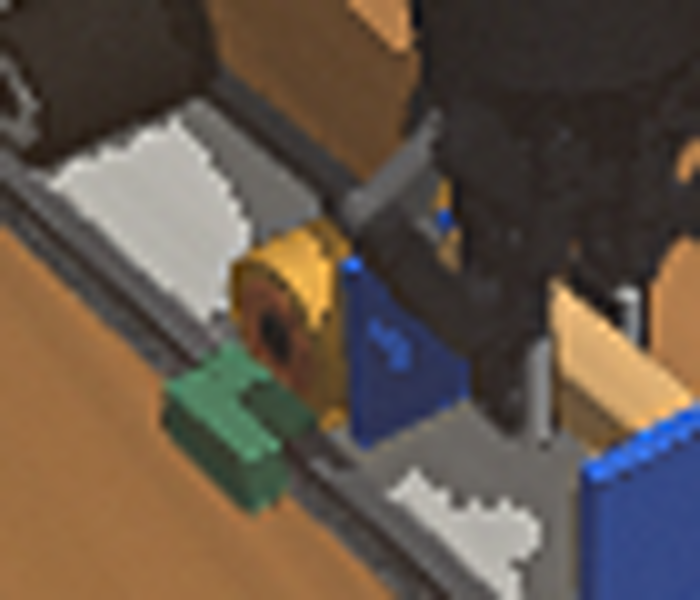

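Emit:
send_rows(steps=[[0, 0, 0, 0, -0.004, 0, 0], [0, 0, 0, 0, -0.01, 0, 0], [0, 0, 0, 0, -0.015, 0, 0], [0, 0, 0, 0, -0.015, 0, 0], [0, 0, 0, 0, -0.015, 0, 0], [0, 0, 0, 0, -0.01, 0, 0], [0, 0, 0, 0, 0, 0, 0]])

```text
time_s: 12.3
tcp_pos: [0.5874, 0.1522, 0.0616]
tool_rot: [-3.136, -0.174, 0.006]
contact_force: [0.4, -1.0, -1.3]
width: 0.0207
```

```bash
python3 look.py 11; python3 rs.py; python3 -c "
from h import *
c=vision.capture('scene');crop(c['img'],205,190,275,250,10,'pics/zz2.png')"
```

```text
tcp [0.58781396 0.14965149 0.06151362] s 0.1576 lat -0.001 F [-0.1  0.4 -2.6] t 12.4
brass blob [ 220  150   70   41 1932] [262.02018634 166.68374741] s~ 0.0437
brass blob [220 182  34  18 293] [230.3890785  193.45051195] s~ -0.0136
```

View pics/zz2.png

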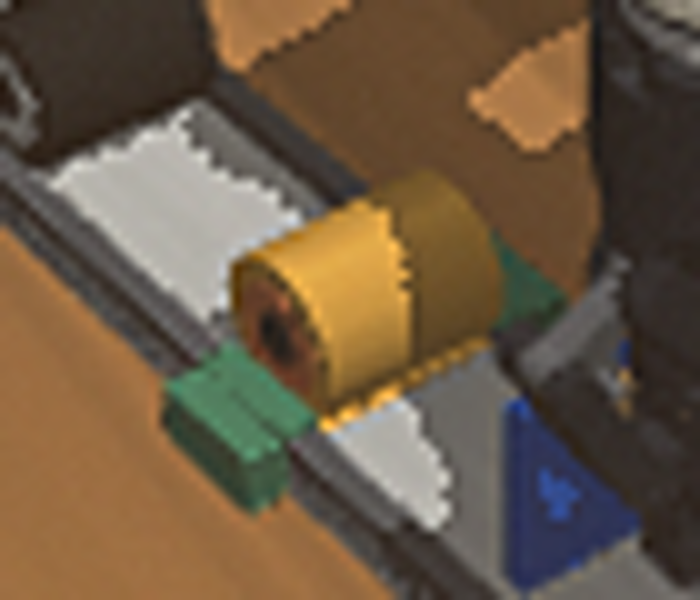

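View pics/rs.png

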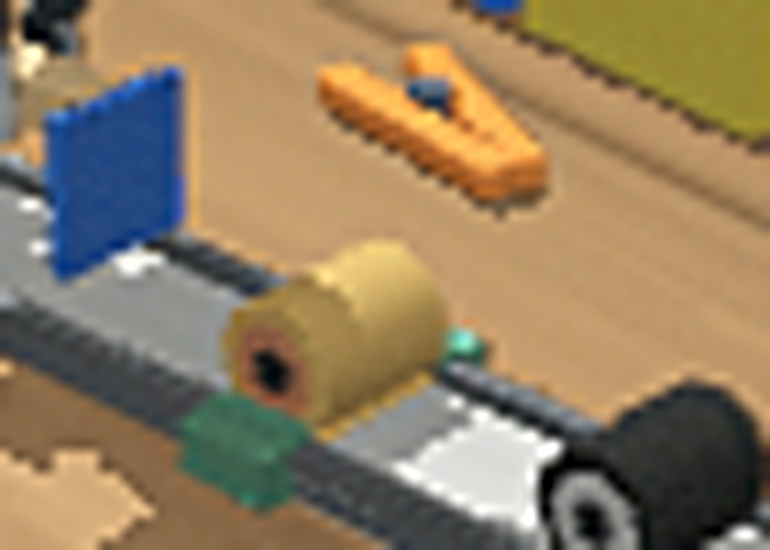

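Emit:
send_rows(steps=[[0, 0, 0, 0, 0, -0.02, 0], [0, 0, 0, 0, 0, -0.035, 0], [0, 0, 0, 0, 0, -0.035, 0], [0, 0, 0, 0, 0, -0.03, 0], [0, 0, 0, -0.029, 0.028, 0, 0], [0, 0, 0, -0.029, 0.028, 0, 0], [0, 0, 0, -0.029, 0.028, 0, 0], [0, 0, 0, -0.029, 0.028, 0, 0], [0, 0, 0, -0.029, 0.028, 0, 0], [0, 0, 0, 0, 0, 0, 0], [0, 0, 0, 0, 0, 0, 0]])

```text
time_s: 13.42
tcp_pos: [0.4582, -0.0077, 0.1824]
tool_rot: [3.137, 0.16, -0.004]
contact_force: [1.1, 0.6, -2.1]
width: 0.0207
```

```bash
python3 - <<'E'
from h import *
c=vision.capture("wrist"); np.savez("w12.npz",**{k:np.array(v) for k,v in c.items()})
cv2.imwrite("pics/w12b.png",cv2.resize(c["img"],(800,600),interpolation=cv2.INTER_CUBIC))
print(telemetry.get_obs()["tcp_pos"])
E
```

```text
[ 0.45908215 -0.00676557  0.18251016]
```

View pics/w12b.png

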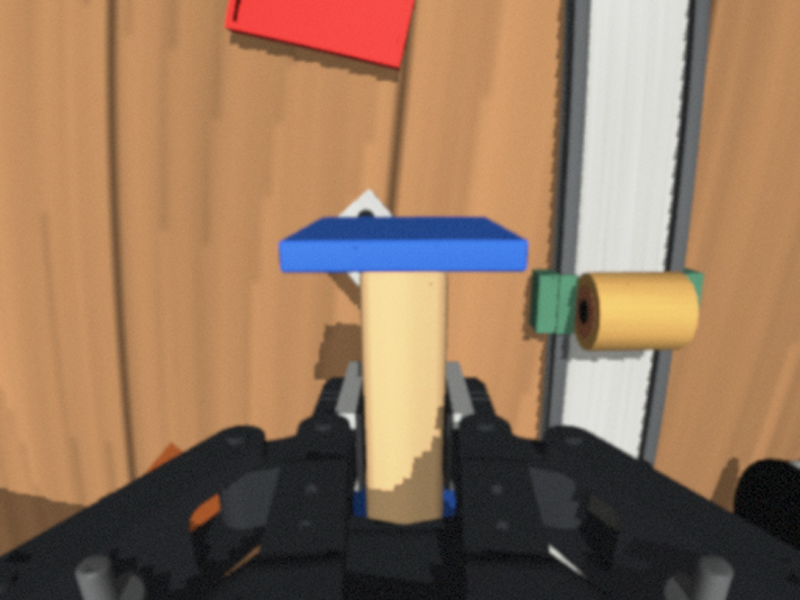

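```bash
python3 - <<'E'
from h import *
np.set_printoptions(precision=4,suppress=True)
u=np.array([-.1045,.9945]);o=np.array([.6053,-.007]);v=np.array([.9945,.1045])
c=dict(np.load("w12.npz")); f=lambda l:np.array(l)*.64-.2
S=lambda p,z:[((q[:2]-o)@u,(q[:2]-o)@v) for q in plane(c,f(p),z)]
print("cap",np.array(S([(586,311)],.037))); print("markers",np.array(S([(537,270),(533,331),(575,272),(574,333),(703,272)],.0225)))
Q=plane(c,f([(228,29),(398,68)]),.012);print(Q);d=Q[1]-Q[0];print(np.degrees(np.arctan2(d[1],d[0])))
s=telemetry.get_obs();
E
```

```text
cap [[-0.0013 -0.032 ]]
markers [[ 0.022  -0.061 ]
 [-0.0193 -0.0608]
 [ 0.0207 -0.0361]
 [-0.0208 -0.0329]
 [ 0.021   0.0508]]
[[0.337  0.1344 0.012 ]
 [0.4413 0.1209 0.012 ]]
-7.385017228533881
```

```bash
python3 -c "
from h import *
plan((0.400,0.2075,0.18),-8)"
```

```text
turn [ 0.02  0.11 13.97] shift_now [-0.0365 -0.2192  0.0026] shift_after [-0.0883 -0.204   0.0025] q [-0.14 -0.1   1.65 -0.    1.59 -0.24] t 13.4667
```

Emit:
send_rows(steps=[[0, 0, 0, -0.006, -0.0365, 0, 0], [0, 0, 0, -0.006, -0.0365, 0, 0], [0, 0, 0, -0.006, -0.0365, 0, 0], [0, 0, 0, -0.006, -0.0365, 0, 0], [0, 0, 0, -0.006, -0.0365, 0, 0], [0, 0, 0, -0.006, -0.0365, 0, 0], [0, 0, 7, 0, 0, 0, 0], [0, 0, 7, 0, 0, 0, 0], [0, 0, 0, 0, 0, 0, 0], [0, 0, 0, 0, 0, 0, 0]])

```text
time_s: 14.3
tcp_pos: [0.4003, 0.2091, 0.1822]
tool_rot: [3.134, -0.208, -0.005]
contact_force: [0.3, 0.0, -2.3]
width: 0.021
```

```bash
python3 - <<'E'
from h import *
c=vision.capture("wrist"); np.savez("w13.npz",**{k:np.array(v) for k,v in c.items()})
cv2.imwrite("pics/w13b.png",cv2.resize(c["img"],(800,600),interpolation=cv2.INTER_CUBIC))
plan((0.400,0.2075,0.039),-8)
E
```

```text
turn [0.05 0.2  0.33] shift_now [0.0003 0.0011 0.1432] shift_after [-1.000e-04  1.200e-03  1.432e-01] q [ 0.35 -0.12  1.67  0.    1.59  0.49] t 14.35
```

View pics/w13b.png

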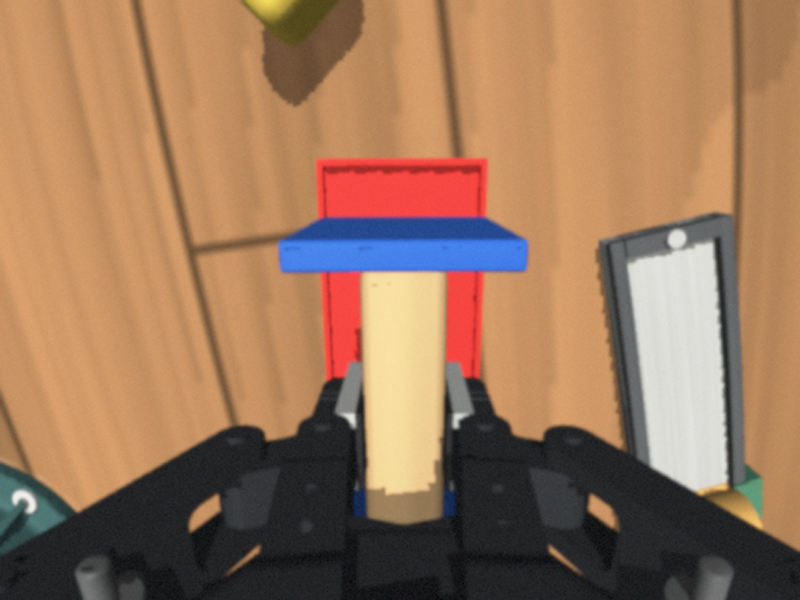

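```bash
python3 - <<'E'
from h import *
c=dict(np.load("w13.npz")); f=lambda l:np.array(l)*.64-.2
Q=plane(c,f([(317,159),(487,159)]),.012);m=Q.mean(0);print(Q,m, m[:2]-.079*np.array([.139,.990]))
E
```

```text
[[0.35593816 0.29201138 0.012     ]
 [0.46150745 0.27788524 0.012     ]] [0.40872281 0.28494831 0.012     ] [0.39774181 0.20673831]
```

Tray centre is confirmed at about (0.399, 0.207), so I'll lower the paddle.

Emit:
send_rows(steps=[[0, 0.2, 0.3, -0.001, 0.001, 0.03, 0], [0, 0, 0, 0, 0, 0.035, 0], [0, 0, 0, 0, 0, 0.035, 0], [0, 0, 0, 0, 0, 0.025, 0], [0, 0, 0, 0, 0, 0.01, 0], [0, 0, 0, 0, 0, 0.004, 0], [0, 0, 0, 0, 0, 0.002, 0], [0, 0, 0, 0, 0, 0, 0], [0, 0, 0, 0, 0, 0, 0]])

```text
time_s: 15.1
tcp_pos: [0.4005, 0.2077, 0.0433]
tool_rot: [-3.133, 0.223, -0.006]
contact_force: [0.8, 0.3, -0.5]
width: 0.0207
```

```bash
python3 - <<'E'
from h import *
plan((0.400,0.2075,0.037),-8)
s=telemetry.get_obs();print(s["tcp_pos"],s["contact_force"])
c=vision.capture("scene");crop(c["img"],290,170,410,290,5,"pics/t1.png")
E
```

```text
turn [-0.06 -0.21 -0.16] shift_now [-0.0005  0.0003  0.0063] shift_after [-0.0004  0.0003  0.0063] q [ 0.35 -0.02  1.86 -0.    1.29  0.5 ] t 15.1
[0.40047531 0.20771349 0.04325231] [ 0.77191613  0.26830398 -0.4703587 ]
```

View pics/t1.png

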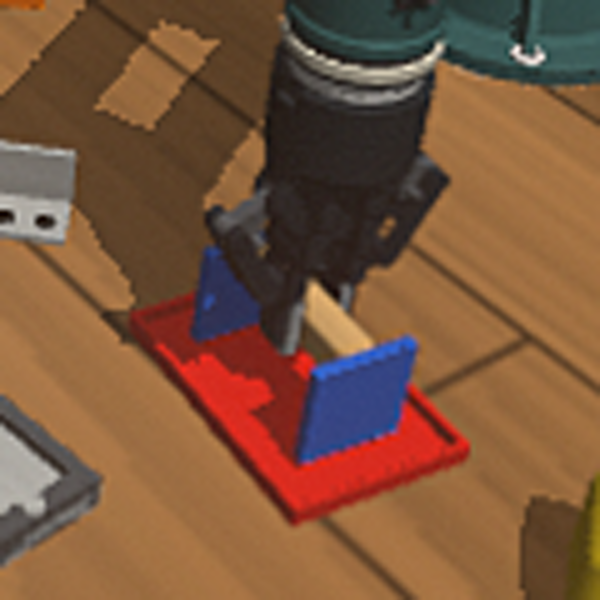

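Emit:
send_rows(steps=[[0, 0, 0, 0, 0, 0.0015, 0], [0, 0, 0, 0, 0, 0.0015, 0], [0, 0, 0, 0, 0, 0.0015, 0], [0, 0, 0, 0, 0, 0.001, 0], [0, 0, 0, 0, 0, 0, 0], [0, 0, 0, 0, 0, 0, 0]])

```text
time_s: 15.65
tcp_pos: [0.3992, 0.2074, 0.037]
tool_rot: [3.133, -0.223, 0.002]
contact_force: [-1.0, -0.4, 4.4]
width: 0.0207
```

Contact force is 4.4 N upward, so the paddle is standing on the tray floor. Releasing gradually.

Emit:
send_rows(steps=[[0, 0, 0, 0, 0, 0, 0.026], [0, 0, 0, 0, 0, 0, 0.035], [0, 0, 0, 0, 0, 0, 0.06], [0, 0, 0, 0, 0, 0, 0.0854], [0, 0, 0, 0, 0, 0, 0.0854], [0, 0, 0, 0, 0, 0, 0.0854], [0, 0, 0, 0, 0, 0, 0.0854], [0, 0, 0, 0, 0, 0, 0.0854], [0, 0, 0, 0, 0, 0, 0.0854]])

```text
time_s: 16.4
tcp_pos: [0.3988, 0.2072, 0.0356]
tool_rot: [3.133, -0.224, 0.0]
contact_force: [0.4, -0.6, 0.1]
width: 0.0852
```

```bash
python3 - <<'E'
from h import *
s=telemetry.get_obs();print(s["tcp_pos"],s["contact_force"],s["width"])
c=vision.capture("scene");crop(c["img"],290,170,410,290,5,"pics/t2.png")
E
```

```text
[0.3987515  0.20715954 0.03564772] [ 0.43383482 -0.61238043  0.05217488] 0.08524064095887801
```

View pics/t2.png

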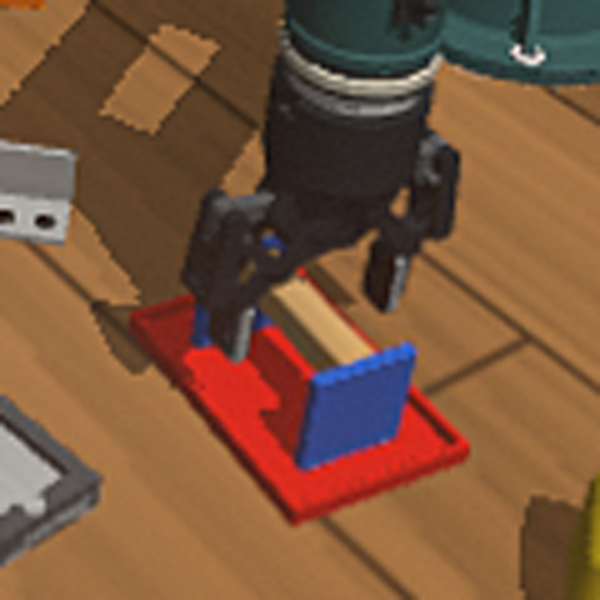

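Gripper is open and clear of the bar. Going straight up, then a final check.

Emit:
send_rows(steps=[[0, 0, 0, 0, 0, -0.01, 0.0854], [0, 0, 0, 0, 0, -0.02, 0.0854], [0, 0, 0, 0, 0, -0.035, 0.0854], [0, 0, 0, 0, 0, -0.035, 0.0854], [0, 0, 0, 0, 0, -0.035, 0.0854], [0, 0, 0, 0, 0, -0.035, 0.0854], [0, 0, 0, 0, 0, -0.03, 0.0854], [0, 0, 0, 0, 0.03, 0, 0.0854], [0, 0, 0, 0, 0.03, 0, 0.0854], [0, 0, 0, 0, 0.03, 0, 0.0854], [0, 0, 0, 0, 0.03, 0, 0.0854], [0, 0, 0, 0, 0, 0, 0.0854], [0, 0, 0, 0, 0, 0, 0.0854], [0, 0, 0, 0, 0, 0, 0.0854]])

```text
time_s: 17.62
tcp_pos: [0.3818, 0.0889, 0.2364]
tool_rot: [3.134, -0.224, 0.002]
contact_force: [0.3, 0.5, -0.4]
width: 0.0858
```

```bash
python3 - <<'E'
from h import *
c=vision.capture("wrist"); np.savez("w20.npz",**{k:np.array(v) for k,v in c.items()})
cv2.imwrite("pics/w20.png",cv2.resize(c["img"],(800,600),interpolation=cv2.INTER_CUBIC))
c=vision.capture("scene");crop(c["img"],190,150,410,300,3.5,"pics/t3.png")
s=telemetry.get_obs();print(s["tcp_pos"],s["time_s"])
E
```

```text
[0.38181429 0.0894401  0.23602769] 17.7167
```

View pics/w20.png

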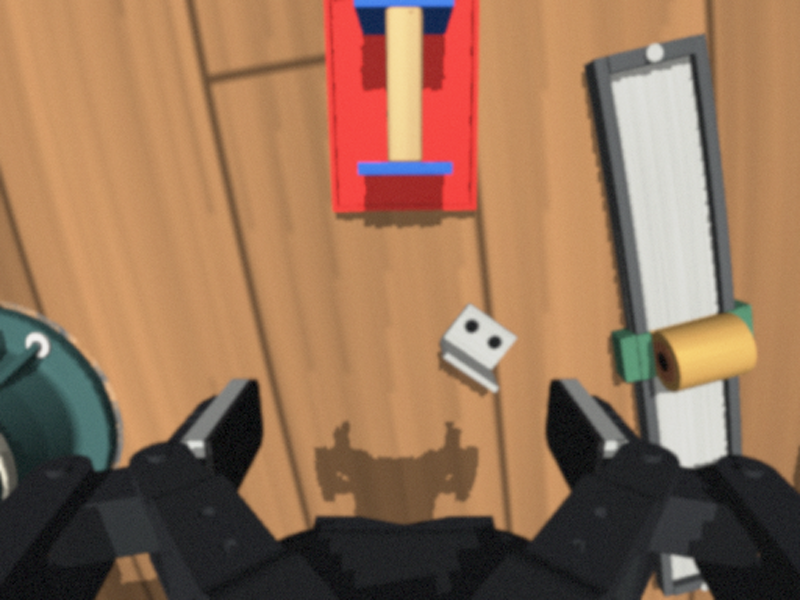

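View pics/t3.png

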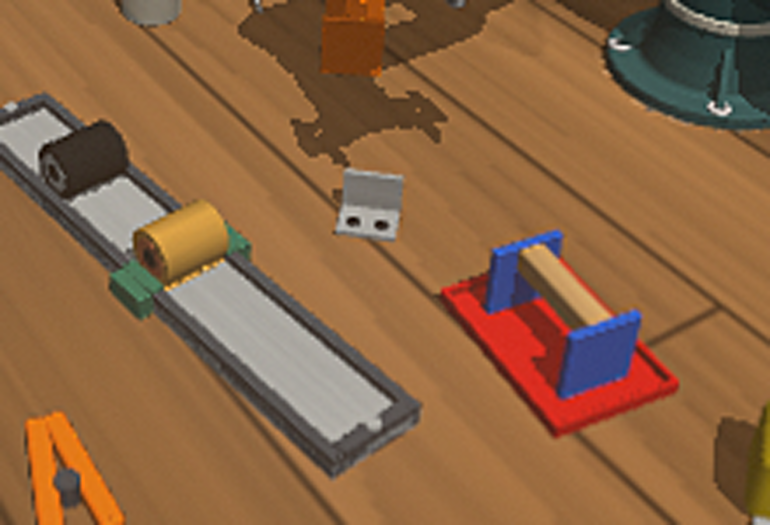

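```bash
python3 - <<'E'
from h import *
u=np.array([-.1045,.9945]);o=np.array([.6053,-.007]);v=np.array([.9945,.1045])
c=dict(np.load("w20.npz")); f=lambda l:np.array(l)*.64-.2
S=lambda p,z:np.array([((q[:2]-o)@u,(q[:2]-o)@v) for q in plane(c,f(p),z)]).round(4)
print("cap",S([(665,362)],.037),"markers",S([(613,333),(622,383),(644,329),(654,377)],.0225))
Q=plane(c,f([(387,7),(424,7),(387,160),(422,160)]),.066);print("grip",Q.mean(0))
s0=cv2.imread("pics/scene0.png");c=vision.capture("scene")
g=lambda i:cv2.inRange(i[170:230,190:240],(0,0,0),(45,45,45))
for i in (s0,c["img"]):
    m=cv2.moments(g(i),True);print("dark",m["m10"]/m["m00"],m["m01"]/m["m00"])
print(order.close_job())
E
```

```text
cap [[-0.0022 -0.0317]] markers [[ 0.0258 -0.0643]
 [-0.0194 -0.0623]
 [ 0.0228 -0.0392]
 [-0.0211 -0.0352]]
grip [0.39989258 0.20750445 0.066     ]
dark 19.135135135135137 24.56756756756757
dark 19.727272727272727 25.181818181818183
the job is handed in; nothing more can be done
None
```

I picked up the blue paddle and pushed the brass roller slowly (about 12–36 mm/s) over the rib into the seat. I then stood the paddle in the red tray, let go and backed the arm clear. The job was handed in at about 18 s, and it reported no verdict.

- **Brass roller:** two wrist views put its axle 1–2 mm (−1.3 and −2.2 mm) along the track from the seat's middle. It stayed put after the paddle backed off. It moved only under the slow pushes; its speed was never measured directly.
- **Paddle:** the last view puts the grip at (0.400, 0.2075), within about 2 mm of the tray's centre. It looks upright and is released.
- **Everything else:** the dark roller's image moved about 0.6–0.8 pixel, which I put down to changed shadow. The bracket looks unmoved by eye. I did not check the tape, jar, clamp or screwdriver numerically.
- **Disagreements:** the side camera read positions along the track about 7 mm off from the wrist camera. I corrected this by measuring relative to the ribs. The track ends also measured off-centre from the seat by about 17 mm in two views, so I worked from the ribs and markers instead.

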